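# Fold the retaining flap and shut the objective case

### The job

Pack up the microscope's objective case by pushing only: fold the upright inner flap down flat over the three objectives, and only then swing the open cover over until it is fully shut. Push both from their bare outer faces; do not pinch them or press on their foam linings, and lift nothing. Leave the case standing about where it is, the objectives in their wells, and everything else on the bench undisturbed.

Things in the scene. Friction and masses are not known exactly. Their poses are not given: they have to be found in the camera images.
- case: Aluminium transport case, open on top, loose on the bench, about 2.6 kg (varies). Outside 240 mm along its x, 190 mm along its y, walls 6 mm thick, rim 75 mm high. Origin at the centre of its underside, z up. The cover is hinged along the rim on the case's +y side, the inner flap along the inside of the -y side. A push of under 10 N at the cover does not slide it.
- flap (a joint): Angle of the inner flap (rad): 0 = folded flat (a hard stop), about 1.57 = upright, stop at 1.66. Its hinge line is at case y = -80 mm, z = 52 mm; flat, it points from there to the case's +y and its upper face is 56 mm high, 19 mm below the rim. Friction hinge, stays where it is left; about 1 to 2 N near its edge moves it.
- flap_hinge (a point): Middle of the flap's hinge line; x along the hinge, parallel to the case's x; y from the hinge to the free edge; z normal to the panel, up when folded flat, away from the cover when upright.
- flap_edge (a point): Middle of the flap's free edge, axes as flap_hinge. The flap is a grey plastic panel 200 mm along the case's x, 130 mm from hinge to free edge, 4 mm thick, with a 3 mm foam lining on its lower (when upright, cover-side) face, not to be pressed on by the fingers.
- cover (a joint): Angle of the cover (rad): 0 = shut (a hard stop), 1.57 = upright, stop at 2.0; at the start it leans back past upright. Its hinge line is at case y = +95 mm, z = 75.5 mm; shut, it points from there to the case's -y and its upper face is 85.5 mm high. Friction hinge, stays where it is left and must be pushed all the way; about 3 to 6 N near its edge moves it.
- cover_hinge (a point): Middle of the cover's hinge line, on the cover's inner face; x along the hinge, parallel to the case's x; -y from the hinge to the free edge; z normal to the slab from the inner to the outer face, up when shut.
- cover_edge (a point): Middle of the cover's free edge, at half its thickness, axes as cover_hinge. The cover is a flat aluminium slab 240 mm along the case's x, 190 mm from hinge to free edge, 10 mm thick, with a 10 mm foam lining on its inner face (10 mm in from the edges), not to be pressed on by the fingers.
- objective0: Loose steel microscope objective, 28 mm across, 37 mm high, standing in a well in the case's foam at case x = -70 mm, y = 20 mm; its origin, under its centre, is 6 mm above the bench. To be left in its well.
- objective1: Loose steel microscope objective, 28 mm across, 37 mm high, standing in a well in the case's foam at case x = 0 mm, y = 20 mm; its origin, under its centre, is 6 mm above the bench. To be left in its well.
- objective2: Loose steel microscope objective, 28 mm across, 37 mm high, standing in a well in the case's foam at case x = 70 mm, y = 20 mm; its origin, under its centre, is 6 mm above the bench. To be left in its well.
- oil: Loose bystander, to be left alone: small amber dropper bottle, 32 mm across, 75 mm high, origin under its centre.
- dish: Loose bystander, to be left alone: round shallow glass dish, 94 mm across, 15 mm high, origin under its centre.
- slide_box: Loose bystander, to be left alone: white plastic slide box, 85 x 100 x 32 mm, origin under its centre.
- jar: Loose bystander, to be left alone: red screw-top jar, 48 mm across, 85 mm high, origin under its centre.
- driver: Loose bystander, to be left alone: screwdriver lying on the bench, 150 mm long, handle up to about 30 mm thick.
- eyepiece: Loose bystander, to be left alone: short black eyepiece, 40 mm across, 30 mm high, origin under its centre.

How it is judged:
On the way, in this order (a step that is already met when the one before it is completed fails the run):
1. the flap is folded down flat while the cover still stands open (value of joint flap below 0.08 rad and value of joint cover above 1 rad), for 0.2 s.
2. the cover is swung fully shut over the flap (value of joint cover below 0.04 rad and value of joint flap below 0.08 rad), for 0.2 s.
At the end, for the whole second after the job is handed in: The flap is flat (within 0.08 rad), the cover is shut over it (within 0.04 rad) and at rest, the case stands flat on the bench within 40 mm of where it was, the three objectives are upright in their wells (origin less than 14 mm above the case's underside) and no bystander has moved more than 30 mm (all of step 2 and velocity of joint cover between -0.05 and 0.05 rad/s and angle between case's own z axis and vertical below 0.03 rad and height (world z) of case below 0.006 m and linear speed of case below 0.01 m/s and z of each of objective0, objective1, objective2 in the frame of case below 0.014 m and angle between each of objective0, objective1, objective2's own z axis and vertical below 0.2 rad); the robot touches nothing.
It fails at once if the flap or the cover is pinched, or taken by its foam lining (contact force between any of flap_c1, cover_c1 and the fingers above 2 N).
It fails at once if the cover is swung down on a flap that is still raised (value of joint cover below 0.9 rad and value of joint flap above 0.3 rad).
It fails at once if the case is lifted, tipped or shoved more than 40 mm (height (world z) of case above 0.012 m or angle between case's own z axis and vertical above 0.12 rad or distance of case from where it was at the start of the episode above 0.04 m).
It fails at once if an objective is lifted in or out of its well (z of any of objective0, objective1, objective2 in the frame of case above 0.02 m).
It fails at once if a bystander is moved or lifted more than 30 mm (distance of any of oil, dish, slide_box, jar, driver, eyepiece from where it was at the start of the episode above 0.03 m).
It also fails if it takes over 64 s, if anything falls off the work surface, if the arm or the gripper's body presses on something with over 40 N, if the wrist force passes 120 N, or if a joint passes its speed limit or range.

### The arm

A 6-joint arm with a two-finger parallel gripper is mounted at the origin on the work surface. World frame = base frame: x ahead of the robot, y to its left, z up, the work surface at z = 0. Lengths are in m, angles in rad, forces in N, time in s.
With the tool pointing down it reaches from about 0.2 to 0.875 m from the base axis. Payload 3.4 kg.
Tool frame: the origin (TCP) lies at the very end of the fingers, on their centre line; the grasp point (between the pads) lies hold_point_z behind it (hold_point_z is the distance from the TCP to the grasp point, in m); z points along the fingers, x is the direction in which the jaws open and shut, and the axes are right-handed (so a half turn about z gives the same grasp; the last joint's range is limited). The gripper opens to 94 mm and grips with 3 to 60 N. Pads are 16 mm wide; open, the fingers measure 119 mm over their backs; the gripper's body (75 mm by 177 mm) begins 78 mm behind the grasp point.
Start: joints at [-1.232, 0.276, 1.505, -0, 1.361, -0.121], TCP at [0.255, -0.515, 0.205] pointing down, gripper open.
Joint ranges: [-2.89, 2.89], [-0.75, 2.08], [0.22, 2.7], [-1.18, 4.32], [0.11, 2.71], [-2.7, 2.7]. Speed limits (rad/s): [2.57, 2.57, 3.14, 3.14, 3.14, 3.14].

### API

Orientations are given as a unit quaternion [w, x, y, z].
In Python, from plant import read_state, snapshot, camera_params, sign_off, hold_point_z gives the robot as it stands. The module is installed in compiled form; this text tells all that it offers.
- The arm moves only by the tool apply_moves, never from a script. Its argument "deltas" is a list that holds one entry, the list of rows, each a list of 4 numbers: the shift along the tool's x, y, z in m, then the turn about the tool's z in rad. A call has exactly 10 rows; each row shifts and turns the commanded pose from where the row before left it, along the tool's axes as they then stand; what a row does not reach is not made up. A row lasts 1/10 s, in which the tool goes at most 50 mm and 8.59 degrees, less where a joint would pass 70% of its speed; a pose out of reach is approached as far as the arm can. A call with a gripper value outside its range is refused whole. "jaw" is the opening, from 0 (shut) to 1 (fully open), set as the call begins (left out, the last holds). The fingers move at their own pace and stop on an object; "newtons" is the grip in N (left out, the last holds). Time passes only in rows, so rows that do not move let the fingers close, or fill a call up. It gives the time, the measured TCP pose, the force and the opening at its end, in the units of the state.
- read_state(): the state, without advancing time (a new reading comes with each control period).
- snapshot(name): name is "side" or "top"; returns (picture, depth): 420x560x3 uint8, blue, green, red; 420x560 float32, m along the optical axis (not along the pixel's ray), 0 where there is no reading.
- camera_params(name): a dict with "K" (3x3 intrinsics, pixels), "distortion" ([k1, k2, p1, p2, k3] as OpenCV has them; the pictures are not rectified), "R" (3x3) and "t" (3): a world point X has camera coordinates R X + t. Camera axes: x right, y down, z forward; pixel columns grow to the right and rows downward; lengths in m; the calibration is good to about 2 mm. A picture is of the moment at which its call begins. camera_params takes no time and is no camera call.
- sign_off(): hands the job in, once; it reports no verdict.
The state is a dict: "time_s": time; "joint_positions": joint angles; "joint_vel": joint speeds; "joint_torque": joint torques, N m; "tcp_pos": TCP position; "tool_rot": TCP orientation; "force": force on the tool from outside, world axes, zero at the start; "torque": the same for the moment, N m; "width": finger opening in m.
Only numpy, scipy, OpenCV 4.12 (cv2) and the standard library are available. Lean on these libraries where they do the work, as an engineer would, in place of code of your own. Each camera call takes 0.05 s, during which the arm holds its last target.

## Working session

There is one attempt and no reset: what is moved stays moved. The work goes in short steps, Python scripts to look and compute and a tool call to move; the robot and the scene stay as the last step left them, time stands still between calls to the robot, and variables do not carry over. Pictures are saved under pics/ and viewed, and the job is handed in when it is done.

Besides the shell and the picture viewer there is one more tool, called after "Emit:" by a JSON object that holds its "fn" and its "kwargs", one argument or row to a line. apply_moves: Moves the arm, as the interface text tells. Its arguments: {"type":"object","properties":{"deltas":{"type":"array"},"jaw":{"type":"number"},"newtons":{"type":"number"}},"required":["deltas"]}

```bash
mkdir -p pics; ls
cat > h.py <<'E'
import numpy as np, cv2
from plant import *
def shot(n,f):
    im,d=snapshot(n); cv2.imwrite(f'pics/{f}.png',im); np.save(f'pics/{f}.npy',d); return im,d
def pts(n,d):
    c=camera_params(n);K=np.array(c['K']);D=np.array(c['distortion']);R=np.array(c['R']);t=np.array(c['t'])
    v,u=np.mgrid[0:d.shape[0],0:d.shape[1]]
    p=cv2.undistortPoints(np.stack([u,v],-1).reshape(-1,1,2).astype(np.float64),K,D).reshape(d.shape+(2,))
    P=np.concatenate([p*d[...,None],d[...,None]],-1)
    return (P-t)@R
E
python3 - <<'E'
from h import *
np.set_printoptions(precision=4,suppress=True)
print(read_state(),hold_point_z)
for n in ['top','side']:
    shot(n,n+'0'); c=camera_params(n); R=np.array(c['R']);print(n,-R.T@np.array(c['t']),R[2])
E
```

```text
pics
{'time_s': 0.0, 'joint_positions': array([-1.232 ,  0.2766,  1.5061, -0.    ,  1.3607, -0.121 ]), 'joint_vel': array([ 0.0004, -0.0025,  0.    , -0.0013,  0.0006,  0.    ]), 'joint_torque': array([ -0.0001, -40.4575, -23.7228,   0.0703,   0.0349,  -0.0001]), 'tcp_pos': array([ 0.255 , -0.5148,  0.2046]), 'tool_rot': array([-0.0005,  0.8496, -0.5274, -0.0007]), 'force': array([0.9847, 0.0107, 0.0018]), 'torque': array([0.0491, 0.0467, 0.0554]), 'width': 0.09383680786435547} 0.0188
top [ 0.3264 -0.016   1.1382] [ 0.2016  0.0141 -0.9794]
side [-0.2148 -0.0065  1.0697] [ 0.6083 -0.015  -0.7936]
```

View pics/top0.png

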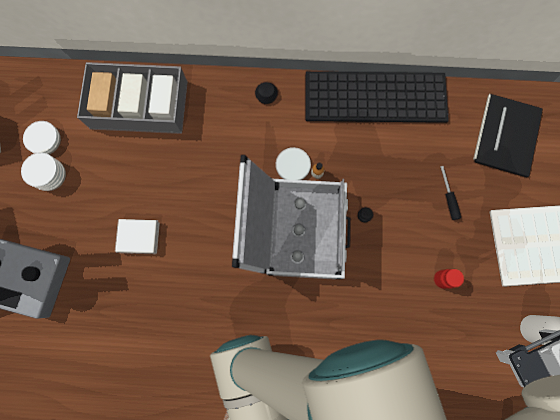

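View pics/side0.png

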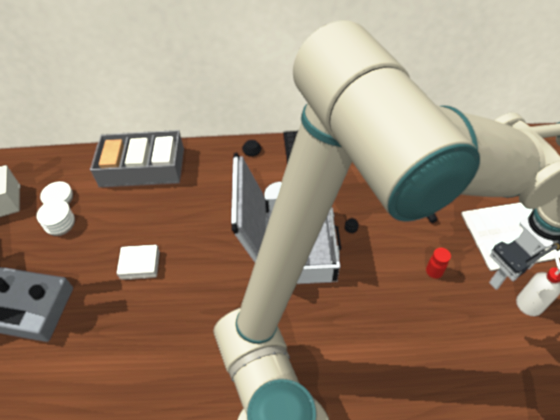

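The top view shows the case at about (290,228), with the cover open on the left (x 235-270) and the flap upright on the right (about x 342). The oil (318,170), dish (293,164) and eyepiece (365,215) stand nearby. Next I'll measure these.

Run:
```python
from h import *
np.set_printoptions(precision=3,suppress=True,linewidth=150)
im=cv2.imread('pics/top0.png');d=np.load('pics/top0.npy');P=pts('top',d)
cv2.imwrite('pics/crop0.png',cv2.resize(im[140:290,220:380],None,fx=4.5,fy=4,interpolation=cv2.INTER_CUBIC))
for r in (195,215,230,250,265):
    print(r)
    print(np.array([[c,*P[r,c]] for c in list(range(232,282,4))+list(range(282,330,12))+list(range(330,362,2))]).round(3).tolist())
```

```text
195
[[232.0, 0.589, 0.135, 0.002], [236.0, 0.589, 0.124, 0.004], [240.0, 0.531, 0.085, 0.257], [244.0, 0.534, 0.077, 0.248], [248.0, 0.533, 0.068, 0.25], [252.0, 0.54, 0.062, 0.226], [256.0, 0.544, 0.055, 0.207], [260.0, 0.551, 0.048, 0.18], [264.0, 0.326, -0.016, 1.138], [268.0, 0.564, 0.032, 0.131], [272.0, 0.571, 0.023, 0.101], [276.0, 0.59, 0.016, 0.024], [280.0, 0.591, 0.005, 0.023], [282.0, 0.591, -0.0, 0.023], [294.0, 0.593, -0.032, 0.024], [306.0, 0.594, -0.064, 0.025], [318.0, 0.596, -0.096, 0.023], [330.0, 0.598, -0.128, 0.024], [332.0, 0.598, -0.133, 0.025], [334.0, 0.598, -0.138, 0.024], [336.0, 0.599, -0.144, 0.021], [338.0, 0.599, -0.149, 0.022], [340.0, 0.567, -0.138, 0.155], [342.0, 0.561, -0.139, 0.181], [344.0, 0.587, -0.158, 0.074], [346.0, 0.588, -0.163, 0.074], [348.0, 0.606, -0.179, -0.0], [350.0, 0.606, -0.184, 0.001], [352.0, 0.606, -0.19, 0.001], [354.0, 0.606, -0.195, 0.003], [356.0, 0.607, -0.2, 0.002], [358.0, 0.608, -0.206, -0.002], [360.0, 0.608, -0.212, -0.003]]
215
[[232.0, 0.534, 0.131, -0.0], [236.0, 0.488, 0.09, 0.256], [240.0, 0.489, 0.082, 0.254],
[... 3245 characters left out ...]
.405, 0.016, 0.025], [276.0, 0.405, 0.005, 0.024], [280.0, 0.406, -0.005, 0.023], [282.0, 0.406, -0.01, 0.029], [294.0, 0.408, -0.041, 0.026], [306.0, 0.41, -0.072, 0.022], [318.0, 0.411, -0.102, 0.026], [330.0, 0.413, -0.133, 0.023], [332.0, 0.413, -0.138, 0.025], [334.0, 0.413, -0.143, 0.027], [336.0, 0.413, -0.148, 0.027], [338.0, 0.407, -0.142, 0.118], [340.0, 0.402, -0.139, 0.182], [342.0, 0.411, -0.158, 0.07], [344.0, 0.411, -0.162, 0.074], [346.0, 0.417, -0.178, 0.001], [348.0, 0.417, -0.183, -0.0], [350.0, 0.417, -0.188, -0.001], [352.0, 0.418, -0.193, 0.002], [354.0, 0.418, -0.199, -0.001], [356.0, 0.419, -0.205, -0.005], [358.0, 0.418, -0.209, 0.002], [360.0, 0.419, -0.214, 0.003]]
```

View pics/crop0.png

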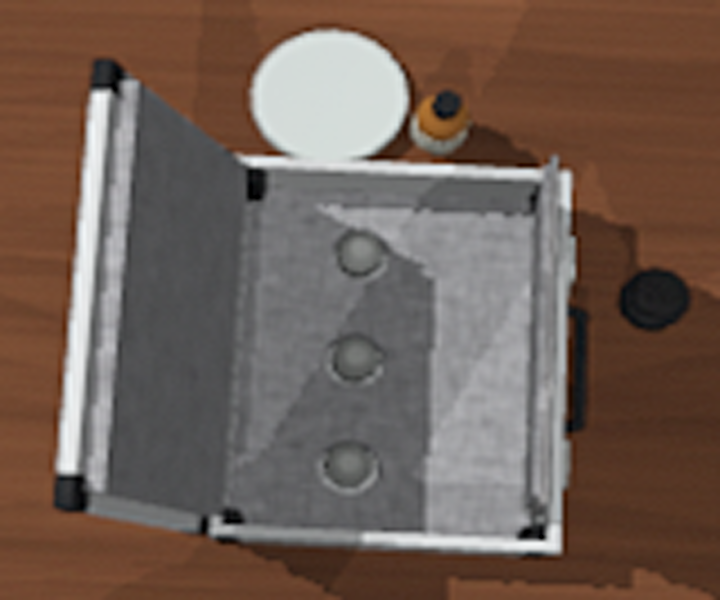

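Run:
```python
from h import *
np.set_printoptions(precision=4,suppress=True,linewidth=150)
d=np.load('pics/top0.npy');P=pts('top',d);X,Y,Z=P[...,0],P[...,1],P[...,2]
reg=(X>.33)&(X<.65)&(Y<.15)&(Y>-.2)&(d>0)
def line(m,n):
    p=P[m];print(n,m.sum(),p.min(0),p.max(0));
    v=cv2.fitLine(p[:,:2].astype(np.float32),cv2.DIST_HUBER,0,.01,.01).ravel();print('  dir ang',np.degrees(np.arctan2(v[1]/v[0],1)),'pt',v[2:],'medz',np.median(p[:,2]))
line(reg&(Z>.17)&(Z<.19)&(Y<-.11),'flap top')
line(reg&(Z>.068)&(Z<.082)&(Y<-.148),'rim -y')
m=reg&(Z>.068)&(Z<.08)&(Y>-.14)&(Y<0)&(X>.5); p=P[m];print('rim+x',m.sum(),p.min(0),p.max(0));v=cv2.fitLine(p[:,:2].astype(np.float32),cv2.DIST_HUBER,0,.01,.01).ravel();print(np.degrees(np.arctan2(v[1],v[0])),v[2:])
m=reg&(Z>.068)&(Z<.08)&(Y>-.14)&(Y<0)&(X<.5); p=P[m];print('rim-x',m.sum(),p.min(0),p.max(0));v=cv2.fitLine(p[:,:2].astype(np.float32),cv2.DIST_HUBER,0,.01,.01).ravel();print(np.degrees(np.arctan2(v[1],v[0])),v[2:])
line(reg&(Z>.25)&(Y>0.0),'cover top')
m=reg&(Z>.11)&(Z<.235)&(Y>0.02)&(Y<.08);p=P[m]
for _ in range(4):
    c=p.mean(0);n=np.linalg.svd(p-c,full_matrices=False)[2][2];r=(p-c)@n;p=p[abs(r)<max(.003,2*r.std())] if r.std()>.001 else p
print('cover foam',len(p),c,n,r.std())
m=reg&(Z>.036)&(Z<.05)&(Y>-.12)&(Y<0.0)
k,l,s,ce=cv2.connectedComponentsWithStats(m.astype(np.uint8))
for i in range(1,k):
    if s[i,4]>8: print('obj',s[i,4],P[l==i].mean(0))
# bystanders
m=(Z>.008)&(X>.3)&(X<.85)&(abs(Y)<.5)&(d>0)
k,l,s,ce=cv2.connectedComponentsWithStats(m.astype(np.uint8))
for i in range(1,k):
    if s[i,4]>30: q=P[l==i];print(s[i],q.min(0),q.max(0),np.median(q,0))
```

```text
flap top 282 [ 0.4016 -0.1433  0.17  ] [ 0.6007 -0.1361  0.1852]
  dir ang -0.19318779 pt [ 0.4984 -0.1393] medz 0.17972543841331975
rim -y 297 [ 0.3811 -0.1652  0.0681] [ 0.6217 -0.148   0.0799]
  dir ang -0.60810167 pt [ 0.4806 -0.1595] medz 0.07481160189710527
rim+x 169 [ 0.614  -0.1396  0.0682] [ 0.6223 -0.0014  0.0793]
89.680275 [ 0.6178 -0.0705]
rim-x 148 [ 0.3814 -0.139   0.0695] [ 0.3878 -0.0014  0.0799]
89.78753 [ 0.3844 -0.0703]
cover top 863 [0.3821 0.0674 0.25  ] [0.6227 0.0912 0.2616]
  dir ang 0.11783678 pt [0.4515 0.0818] medz 0.2552529556135152
cover foam 1928 [0.4987 0.0462 0.1763] [-0.0036 -0.9572  0.2894] 0.0007059572046217499
obj 9 [ 0.6487 -0.0918  0.0402]
obj 53 [ 0.6157 -0.055   0.0429]
obj 58 [ 0.5713 -0.0477  0.0408]
obj 63 [ 0.5008 -0.0491  0.0409]
obj 63 [ 0.4316 -0.0474  0.0414]
[  96   87   89   46 3310] [0.7559 0.2884 0.008 ] [0.85   0.5    0.0867] [0.7943 0.393  0.0689]
[ 306  107  142   16 1588] [ 0.8123 -0.4491  0.008 ] [ 0.85   -0.0539  0.0285] [ 0.8334 -0.233   0.0178]
[  232   147   119   132 11892] [ 0.3801 -0.1825  0.008 ] [0.7305 0.0912 0.2616] [ 0.5088 -0.0246  0.0283]
[312 162  13  16 158] [ 0.6468 -0.1078  0.01  ] [ 0.6769 -0.0765  0.0813] [ 0.6572 -0.0915  0.0495]
[440 166  21  54 344] [ 0.5513 -0.4745  0.0089] [ 0.6976 -0.4249  0.0316] [ 0.5949 -0.4492  0.0215]
[358 206  16  16 188] [ 0.5338 -0.2437  0.0087] [ 0.5735 -0.2041  0.0361] [ 0.5509 -0.2223  0.0272]
[ 116  219   43   34 1350] [0.4186 0.3205 0.0081] [0.5064 0.4236 0.0409] [0.4611 0.3697 0.0326]
[434 269  29  19 470] [ 0.3716 -0.447   0.008 ] [ 0.4177 -0.4026  0.09  ] [ 0.3928 -0.4161  0.0818]
```

Measurements: the case centre is about (0.501, -0.068) with yaw about 0. The cover leans at about 1.86 rad with its outer top edge at y 0.091, z 0.255, and the flap is at about 1.5 rad with its outer face near y -0.143. First I'll close the jaws, line the tool up with the world axes and raise it a little.

Emit:
{"fn": "apply_moves", "kwargs": {
  "deltas": [
    [[0,0,-0.01,-0.13885],[0,0,-0.01,-0.13885],[0,0,-0.01,-0.13885],[0,0,-0.01,-0.13885],[0,0,-0.01,-0.13885],[0,0,-0.01,-0.13885],[0,0,-0.01,-0.13885],[0,0,-0.01,-0.13885],[0,0,0,0],[0,0,0,0]]
  ],
  "jaw": 0,
  "newtons": 5
}}

```text
time_s: 1.1
tcp_pos: [0.2551, -0.5151, 0.285]
tool_rot: [-0.0, 1.0, -0.002, -0.0]
force: [-1.0, 0.1, -0.4]
width: 0.0172
```

Emit:
{"fn": "apply_moves", "kwargs": {
  "deltas": [
    [[0.027,-0.033,0,0],[0.027,-0.033,0,0],[0.027,-0.033,0,0],[0.027,-0.033,0,0],[0.027,-0.033,0,0],[0.027,-0.033,0,0],[0.027,-0.033,0,0],[0.027,-0.033,0,0],[0.027,-0.033,0,0],[0,0,0,0]]
  ]
}}

```text
time_s: 2.1
tcp_pos: [0.5005, -0.214, 0.2843]
tool_rot: [-0.002, 1.0, 0.002, 0.0]
force: [-0.9, -0.5, 0.3]
width: 0.0004
```

Emit:
{"fn": "apply_moves", "kwargs": {
  "deltas": [
    [[0,0,0.02,0],[0,0,0.02,0],[0,0,0.02,0],[0,0,0.02,0],[0,0,0.02,0],[0,0,0.02,0],[0,0,0.02,0],[0,0,0.01,0],[0,0,0,0],[0,0,0,0]]
  ]
}}

```text
time_s: 3.1
tcp_pos: [0.4983, -0.2188, 0.1358]
tool_rot: [0.0, 1.0, -0.001, 0.0]
force: [1.0, 0.4, 0.3]
width: 0.0007
```

Run:
```python
from h import *
im,d=shot('top','top1');print(read_state()['tcp_pos'],read_state()['force'],read_state()['width'])
cv2.imwrite('pics/crop1.png',cv2.resize(im[120:310,200:400],None,fx=3.5,fy=3))
```

```text
[ 0.49868158 -0.21896359  0.13627152] [ 0.81828785 -0.64301233 -0.038391  ] 0.0008467149597543139
```

View pics/crop1.png

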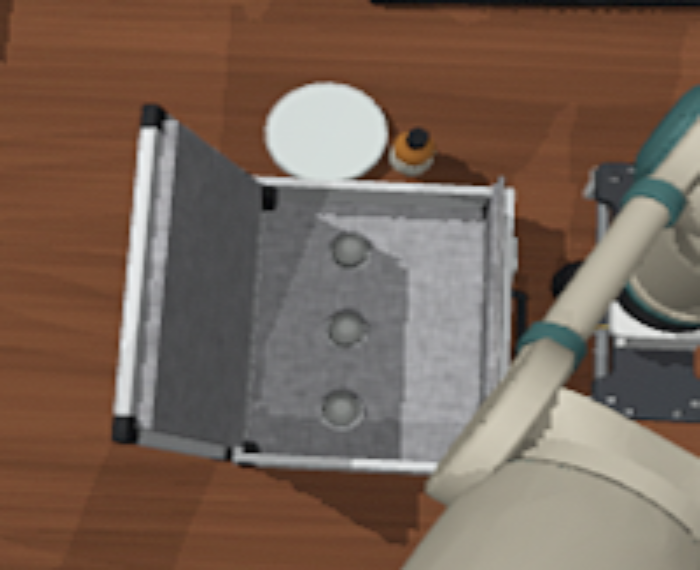

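The fingers stand clear beside the flap, with the jaws shut. Next I'll come up to its bare outer face.

Emit:
{"fn": "apply_moves", "kwargs": {
  "deltas": [
    [[0,-0.006,-0.002,0],[0,-0.006,-0.002,0],[0,-0.006,-0.002,0],[0,-0.006,-0.002,0],[0,-0.006,-0.002,0],[0,-0.006,-0.002,0],[0,-0.006,-0.002,0],[0,-0.006,-0.002,0],[0,-0.006,0,0],[0,-0.002,0,0]]
  ]
}}

```text
time_s: 4.15
tcp_pos: [0.4981, -0.1617, 0.1515]
tool_rot: [-0.0, 1.0, 0.0, -0.0]
force: [-0.0, 0.1, 0.2]
width: 0.0006
```

Emit:
{"fn": "apply_moves", "kwargs": {
  "deltas": [
    [[0,-0.006,0,0],[0,-0.006,0.0005,0],[0,-0.007,0.001,0],[0,-0.007,0.002,0],[0,-0.007,0.002,0],[0,-0.007,0.003,0],[0,-0.007,0.004,0],[0,-0.006,0.003,0],[0,-0.006,0.004,0],[0,0,0,0]]
  ]
}}

```text
time_s: 5.15
tcp_pos: [0.4976, -0.1023, 0.1311]
tool_rot: [-0.0, 1.0, 0.0, -0.001]
force: [-0.1, 0.3, -0.0]
width: 0.0005
```

Run:
```python
from h import *
im,d=shot('top','top2')
cv2.imwrite('pics/crop2.png',cv2.resize(im[120:310,200:400],None,fx=3.5,fy=3))
im,d=shot('side','side2')
```

```text
(no output)
```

View pics/crop2.png

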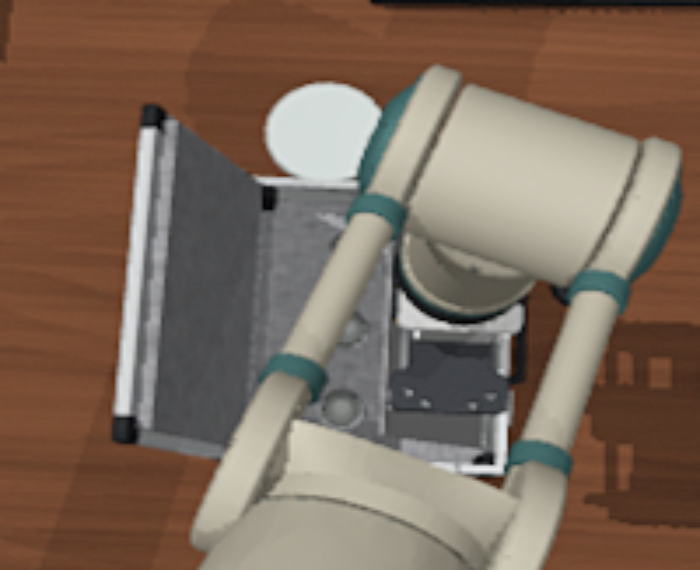

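The flap is following the finger (free edge at about x=390 in the crop). Before going lower, I'll check that the arm's side links clear the cover.

Run:
```python
from h import *
np.set_printoptions(precision=3,suppress=True)
d=np.load('pics/top2.npy');P=pts('top',d)
for (u,v) in [(365,210),(385,180),(320,290),(290,380),(340,250),(440,90),(500,320),(450,370),(380,120)]:
    c,r=int(200+u/3.5),int(120+v/3);print((u,v),P[r,c])
m=(P[...,0]>.35)&(P[...,0]<.75)&(P[...,2]>.2)&(P[...,1]>-.06)&(P[...,1]<.06);p=P[m]
for a in range(-6,6): q=p[(p[:,1]>a/100)&(p[:,1]<a/100+.01)];q=q[(q[:,2]>.27)|(q[:,1]<0.0)];print(a,len(q),q[:,2].min() if len(q) else 0,q.min(0) if len(q) else 0)
print(read_state()['joint_positions'])
```

```text
(365, 210) [ 0.474 -0.038  0.552]
(385, 180) [ 0.489 -0.046  0.554]
(320, 290) [ 0.433 -0.022  0.57 ]
(290, 380) [ 0.326 -0.016  1.138]
(340, 250) [ 0.454 -0.029  0.559]
(440, 90) [ 0.531 -0.065  0.563]
(500, 320) [ 0.466 -0.123  0.317]
(450, 370) [ 0.437 -0.102  0.272]
(380, 120) [ 0.523 -0.043  0.54 ]
-6 402 0.5159985249673149 [ 0.35  -0.06   0.516]
-5 450 0.5381373770439849 [ 0.35  -0.05   0.538]
-4 427 0.5241739257882039 [ 0.351 -0.04   0.524]
-3 437 0.5520448424177686 [ 0.35  -0.03   0.552]
-2 417 0.5652021936095007 [ 0.35  -0.02   0.565]
-1 292 0.577344941401244 [ 0.35  -0.01   0.577]
0 79 0.6299924547220787 [0.35 0.   0.63]
1 0 0 0
2 0 0 0
3 0 0 0
4 0 0 0
5 0 0 0
[-0.341  0.232  1.761 -0.     1.149 -0.341]
```

View pics/side2.png

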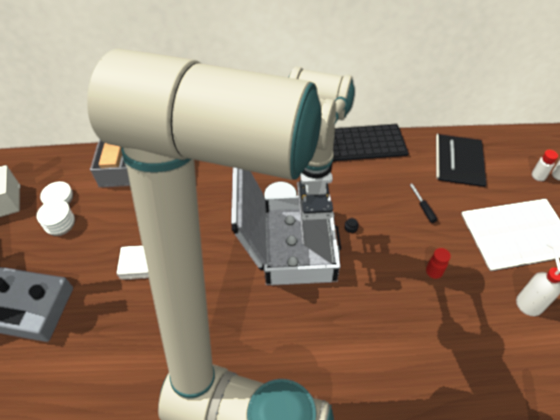

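The links are at z of about 0.54 or more, well above the cover. The side view shows the case at (300,240) sitting undisturbed. I'll continue folding.

Emit:
{"fn": "apply_moves", "kwargs": {
  "deltas": [
    [[0,-0.006,0.004,0],[0,-0.006,0.004,0],[0,-0.006,0.005,0],[0,-0.005,0.005,0],[0,-0.005,0.005,0],[0,-0.004,0.005,0],[0,-0.004,0.006,0],[0,-0.003,0.006,0],[0,-0.002,0.006,0],[0,0,0,0]]
  ]
}}

```text
time_s: 6.25
tcp_pos: [0.4975, -0.0618, 0.085]
tool_rot: [-0.0, 1.0, -0.0, -0.001]
force: [-0.9, 0.4, 0.2]
width: 0.0004
```

Emit:
{"fn": "apply_moves", "kwargs": {
  "deltas": [
    [[0,-0.001,0.004,0],[0,-0.001,0.004,0],[0,-0.001,0.004,0],[0,-0.001,0.004,0],[0,-0.001,0.004,0],[0,0,0.003,0],[0,0,0.002,0],[0,0,0.002,0],[0,0,0.001,0],[0,0,0,0]]
  ]
}}

```text
time_s: 7.25
tcp_pos: [0.4982, -0.0574, 0.0578]
tool_rot: [0.0, 1.0, -0.0, -0.0]
force: [-0.3, -0.9, 0.2]
width: 0.0005
```

Emit:
{"fn": "apply_moves", "kwargs": {
  "deltas": [
    [[0,0,0.001,0],[0,0,0.001,0],[0,0,0.001,0],[0,0,0,0],[0,0,0,0],[0,0,0,0],[0,0,0,0],[0,0,0,0],[0,0,0,0],[0,0,0,0]]
  ]
}}

```text
time_s: 8.25
tcp_pos: [0.4984, -0.0574, 0.0561]
tool_rot: [0.0, 1.0, -0.0, 0.0]
force: [-1.3, 0.6, 7.9]
width: 0.0004
```

Contact force is 8 N at the flap's flat height of 0.056, so it is on its stop. I'll retreat straight up and check.

Emit:
{"fn": "apply_moves", "kwargs": {
  "deltas": [
    [[0,0,-0.02,0],[0,0,-0.035,0],[0,0,-0.035,0],[0,0,-0.035,0],[0,0,-0.035,0],[0,0,-0.035,0],[0,0,-0.035,0],[0,0,-0.035,0],[0,0,-0.015,0],[0,0,0,0]]
  ]
}}

```text
time_s: 9.25
tcp_pos: [0.4995, -0.0577, 0.3375]
tool_rot: [0.001, 1.0, -0.0, 0.003]
force: [0.1, 0.8, -0.5]
width: 0.0004
```

Emit:
{"fn": "apply_moves", "kwargs": {
  "deltas": [
    [[0,-0.025,0,0],[0,-0.025,0,0],[0,-0.025,0,0],[0,-0.025,0,0],[0,-0.025,0,0],[0,-0.025,0,0],[0,-0.025,0,0],[0,-0.025,0,0],[0,-0.008,0,0],[0,0,0,0]]
  ]
}}

```text
time_s: 10.25
tcp_pos: [0.4977, 0.1511, 0.3337]
tool_rot: [0.0, 1.0, 0.001, -0.001]
force: [-0.5, 0.1, -0.5]
width: 0.0003
```

Run:
```python
from h import *
np.set_printoptions(precision=4,suppress=True,linewidth=150)
im,d=shot('top','top3');P=pts('top',d)
cv2.imwrite('pics/crop3.png',cv2.resize(im[120:310,200:400],None,fx=3.5,fy=3))
for r in (200,215,230,245,255):
    print(r,[(c,*P[r,c].round(3)) for c in range(284,350,5)])
```

```text
200 [(284, np.float64(0.578), np.float64(-0.006), np.float64(0.02)), (289, np.float64(0.571), np.float64(-0.019), np.float64(0.055)), (294, np.float64(0.572), np.float64(-0.032), np.float64(0.054)), (299, np.float64(0.572), np.float64(-0.045), np.float64(0.057)), (304, np.float64(0.573), np.float64(-0.058), np.float64(0.056)), (309, np.float64(0.574), np.float64(-0.071), np.float64(0.055)), (314, np.float64(0.574), np.float64(-0.084), np.float64(0.056)), (319, np.float64(0.575), np.float64(-0.097), np.float64(0.058)), (324, np.float64(0.575), np.float64(-0.109), np.float64(0.059)), (329, np.float64(0.576), np.float64(-0.122), np.float64(0.057)), (334, np.float64(0.577), np.float64(-0.135), np.float64(0.056)), (339, np.float64(0.578), np.float64(-0.148), np.float64(0.056)), (344, np.float64(0.574), np.float64(-0.159), np.float64(0.074)), (349, np.float64(0.591), np.float64(-0.181), np.float64(0.005))]
215 [(284, np.float64(0.537), np.float64(-0.008), np.float64(0.025)), (289, np.float64(0.532), np.float64(-0.021), np.float64(0.056)), (294, np.float64(0.532), np.float64(-0.034), np.flo
[... 2762 characters left out ...]
4(0.431), np.float64(-0.051), np.float64(0.058)), (304, np.float64(0.432), np.float64(-0.064), np.float64(0.057)), (309, np.float64(0.432), np.float64(-0.077), np.float64(0.056)), (314, np.float64(0.433), np.float64(-0.089), np.float64(0.054)), (319, np.float64(0.326), np.float64(-0.016), np.float64(1.138)), (324, np.float64(0.434), np.float64(-0.114), np.float64(0.057)), (329, np.float64(0.435), np.float64(-0.127), np.float64(0.056)), (334, np.float64(0.436), np.float64(-0.139), np.float64(0.057)), (339, np.float64(0.437), np.float64(-0.152), np.float64(0.055)), (344, np.float64(0.435), np.float64(-0.162), np.float64(0.074)), (349, np.float64(0.444), np.float64(-0.185), np.float64(-0.002))]
```

View pics/crop3.png

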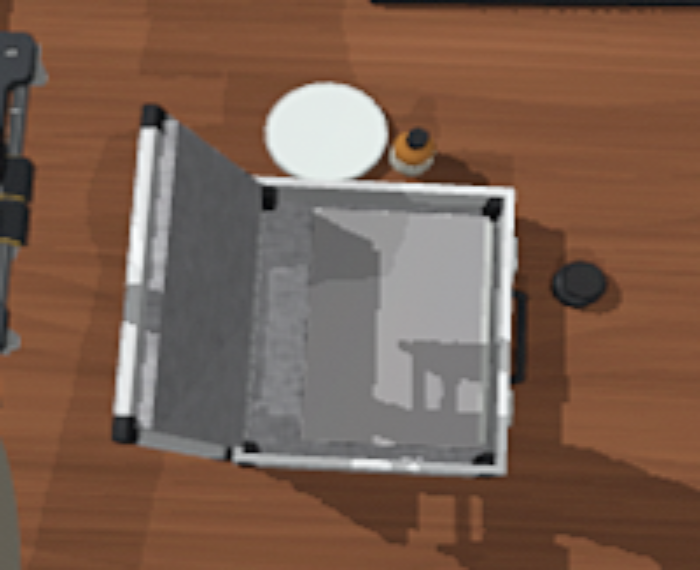

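The flap is flat: its surface reads 0.056 m all over, and the cover still stands open in the same place. Next I'll lower the fingers behind the cover and bring them up to its outer face.

Emit:
{"fn": "apply_moves", "kwargs": {
  "deltas": [
    [[0,0,0.02,0],[0,0,0.02,0],[0,0,0.02,0],[0,0,0.02,0],[0,0,0.017,0],[0,0.01,0,0],[0,0.01,0,0],[0,0.01,0,0],[0,0.01,0,0],[0,0,0,0]]
  ]
}}

```text
time_s: 11.3
tcp_pos: [0.4988, 0.109, 0.2388]
tool_rot: [0.0, 1.0, -0.001, 0.001]
force: [0.5, 0.5, -0.3]
width: 0.0004
```

Emit:
{"fn": "apply_moves", "kwargs": {
  "deltas": [
    [[0,0.006,0,0],[0,0.006,0,0],[0,0.006,0,0],[0,0.007,0,0],[0,0.007,0,0],[0,0.007,0,0],[0,0.008,0,0],[0,0.008,0,0],[0,0.008,0,0],[0,0,0,0]]
  ]
}}

```text
time_s: 12.3
tcp_pos: [0.498, 0.0457, 0.2376]
tool_rot: [0.001, 1.0, -0.001, -0.0]
force: [-0.6, -0.3, -0.9]
width: 0.0
```

Run:
```python
from h import *
im,d=shot('top','top4');print(read_state()['force'])
cv2.imwrite('pics/crop4.png',cv2.resize(im[120:310,200:400],None,fx=3.5,fy=3))
```

```text
[-0.54673449  0.19342583 -0.16858104]
```

View pics/crop4.png

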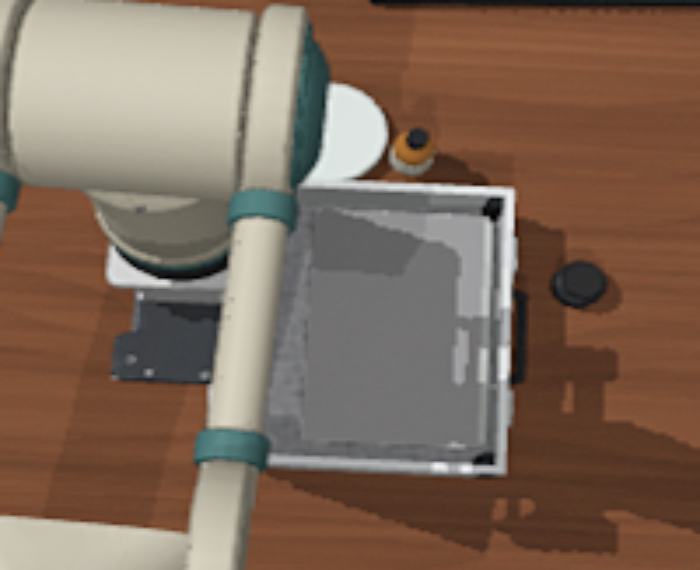

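The cover is no longer at its old leaning place and the case has not moved (rim corner still at about (512,190) in the crop). I'll continue along the arc.

Emit:
{"fn": "apply_moves", "kwargs": {
  "deltas": [
    [[0,0.009,0,0],[0,0.009,0,0],[0,0.009,0.001,0],[0,0.009,0.001,0],[0,0.009,0.002,0],[0,0.009,0.002,0],[0,0.009,0.003,0],[0,0.009,0.004,0],[0,0.009,0.004,0],[0,0.009,0.004,0]]
  ]
}}

```text
time_s: 13.35
tcp_pos: [0.4984, -0.0432, 0.2166]
tool_rot: [0.0, 1.0, -0.0, 0.0]
force: [-1.3, 1.9, 0.2]
width: 0.0006
```

Run:
```python
from h import *
im,d=shot('top','top5');im,_=shot('side','side5');print(read_state()['force'])
```

```text
[-0.14044943  0.73270478  0.35157068]
```

View pics/side5.png

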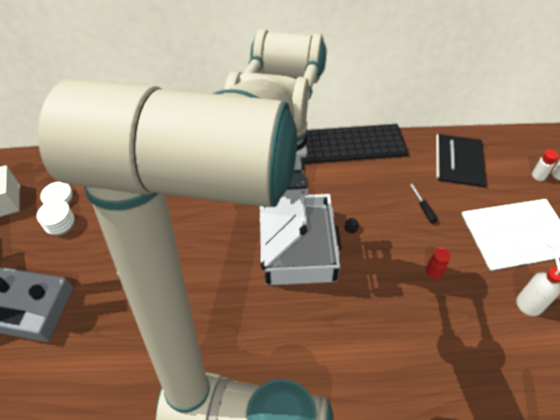

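View pics/top5.png

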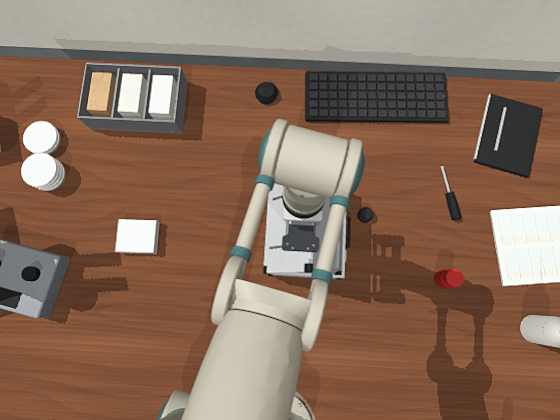

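The cover has swung past upright; its white outer face shows at (285,230) in the side view, and the case stays put. I'll continue down.

Emit:
{"fn": "apply_moves", "kwargs": {
  "deltas": [
    [[0,0.009,0.005,0],[0,0.008,0.005,0],[0,0.008,0.006,0],[0,0.007,0.006,0],[0,0.007,0.007,0],[0,0.006,0.007,0],[0,0.006,0.008,0],[0,0.006,0.008,0],[0,0.005,0.008,0],[0,0.005,0.009,0]]
  ]
}}

```text
time_s: 14.45
tcp_pos: [0.4982, -0.1099, 0.1473]
tool_rot: [0.0, 1.0, -0.0, 0.0]
force: [0.5, 1.0, 0.9]
width: 0.0008
```

Emit:
{"fn": "apply_moves", "kwargs": {
  "deltas": [
    [[0,0.003,0.007,0],[0,0.003,0.007,0],[0,0.003,0.007,0],[0,0.002,0.007,0],[0,0.002,0.007,0],[0,0.002,0.007,0],[0,0.001,0.006,0],[0,0,0.006,0],[0,0,0.004,0],[0,0,0.002,0]]
  ]
}}

```text
time_s: 15.45
tcp_pos: [0.4983, -0.1255, 0.0876]
tool_rot: [0.0, 1.0, -0.0, -0.0]
force: [-0.7, -0.1, 1.5]
width: 0.0006
```

Emit:
{"fn": "apply_moves", "kwargs": {
  "deltas": [
    [[0,0,0.001,0],[0,0,0.001,0],[0,0,0.001,0],[0,0,0.0005,0],[0,0,0,0],[0,0,0,0],[0,0,0,0],[0,0,0,0],[0,0,0,0],[0,0,0,0]]
  ]
}}

```text
time_s: 16.45
tcp_pos: [0.4984, -0.1254, 0.0857]
tool_rot: [0.0, 1.0, 0.0, 0.0]
force: [-2.6, 0.7, 8.3]
width: 0.0008
```

Emit:
{"fn": "apply_moves", "kwargs": {
  "deltas": [
    [[0,0,0.001,0],[0,0,0.001,0],[0,0,0,0],[0,0,0,0],[0,0,0,0],[0,0,-0.003,0],[0,0,-0.003,0],[0,0,-0.03,0],[0,0,-0.035,0],[0,0,-0.035,0]]
  ]
}}

```text
time_s: 17.45
tcp_pos: [0.4978, -0.125, 0.189]
tool_rot: [-0.0, 1.0, -0.0, -0.001]
force: [1.3, -0.1, 0.0]
width: 0.0005
```

Emit:
{"fn": "apply_moves", "kwargs": {
  "deltas": [
    [[0,0,-0.03,0],[0,0,-0.03,0],[0,0.035,0,0],[0,0.035,0,0],[0,0.035,0,0],[0,0.035,0,0],[0,0.035,0,0],[0,0.03,0,0],[0,0.02,0,0],[0,0,0,0]]
  ]
}}

```text
time_s: 18.45
tcp_pos: [0.498, -0.3524, 0.2474]
tool_rot: [-0.0, 1.0, -0.001, -0.0]
force: [0.3, 1.0, -1.3]
width: 0.0002
```

Run:
```python
from h import *
np.set_printoptions(precision=4,suppress=True,linewidth=150)
im,d=shot('top','top6');P=pts('top',d);print(read_state()['tcp_pos'])
X,Y,Z=P[...,0],P[...,1],P[...,2]
m=(X>.385)&(X<.615)&(Y>-.16)&(Y<.02)&(Z>.06)&(Z<.12)&(d>0);p=P[m];p=p[abs(p[:,2]-np.median(p[:,2]))<.004]
c,res,_,_=np.linalg.lstsq(np.c_[p[:,:2],np.ones(len(p))],p[:,2],rcond=None);print(len(p),c,np.median(p[:,2]))
m=(X>.35)&(X<.65)&(Y>-.2)&(Y<.06)&(Z>.078)&(Z<.095);p=P[m];print(p.min(0),p.max(0))
m=(Z>.008)&(X>.3)&(X<.75)&(abs(Y)<.5)&(d>0)
k,l,s,ce=cv2.connectedComponentsWithStats(m.astype(np.uint8))
for i in range(1,k):
    if s[i,4]>100: print(s[i],np.median(P[l==i],0))
```

```text
[ 0.498  -0.3505  0.2477]
6350 [-0.0002  0.001   0.0861] 0.08587100263676593
[ 0.3803 -0.1644  0.0781] [0.6234 0.032  0.0923]
[  377   111   183   226 20466] [ 0.3808 -0.2476  0.6768]
[ 265  147   86  132 8554] [ 0.5091 -0.0599  0.0854]
[312 162  13  16 157] [ 0.6571 -0.0913  0.0493]
[358 206  16  16 188] [ 0.5508 -0.2227  0.0274]
[ 116  219   43   34 1353] [0.461  0.3695 0.0326]
[ 197  285  107   45 2835] [0.3111 0.0095 0.7728]
```

View pics/top6.png

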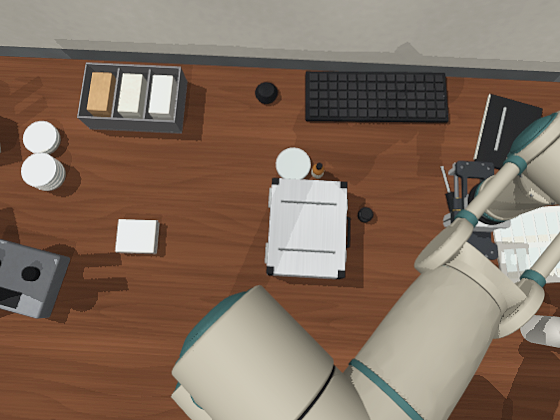

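The cover is shut level: its top is at 0.086 m with a slope of about 0.001. The case and the bystanders in view are where they were, and the arm is clear, so I'll hand in.

```bash
python3 -c "
from plant import *
print(sign_off())"
```

```text
the job is handed in; nothing more can be done
None
```

The case is packed and handed in at about 18.5 s of the 64 s allowed. I folded the flap flat with the closed fingertips on its outer face. I then swung the cover shut from its outer side and backed the arm away. `sign_off` gives no verdict, so the result rests on these checks:

- **Flap:** pressed to its stop with about 8 N; its surface then read about 0.056 m all over, while the cover still stood open.
- **Cover:** pressed to its stop with about 8 N, then another 2 mm. Its top is level at 0.086 m (0.0855 nominal), with a slope of about 0.001 rad.
- **Case:** its outline is within a few mm of where it started.
- **Bystanders:** the oil, eyepiece and slide box moved less than 1 mm. The dish looks unmoved in the picture, but I did not measure it. The arm hid the jar and part of the driver in the last picture; it passed well above both.
- **Not seen:** the flap and objectives are hidden under the shut cover, so I could not check them at the end.
- **Contact:** while the cover still leaned back, the finger should have met the top edge of its outer side rather than the flat face. I worked this out from the geometry and did not see it.

No checks failed or disagreed.

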